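# Switch off the saw's lift-to-unlock isolator

## Robot

A 6-joint arm with a two-finger parallel gripper is mounted at the origin on the work surface; the furniture and walls round the work are solid. World frame = base frame: x ahead of the robot, y to its left, z up, the work surface at z = 0. Lengths are in mm, angles in rad, forces in N, time in s.
With the tool pointing down it reaches from about 350 to 775 mm from the base axis. Payload 7.3 kg.
Tool frame: the origin (TCP) lies between the finger pads; the fingertips stand 25 mm ahead of it and the grasp point (between the pads) lies 6 mm ahead of it; z points along the fingers, y is the line along which they close (so a half turn about z gives the same grasp; the last joint's range is limited). The gripper opens to 92 mm and grips with 3 to 60 N. Pads are 19 mm wide; open, the fingers measure 130 mm over their backs; the gripper's body (75 mm by 190 mm) begins 47 mm behind the grasp point.
Start: joints at [1.095, 0.342, 1.524, -0, 1.275, -0.146], TCP at [170.008, 496.729, 251.741] pointing down, gripper open.
Joint ranges: [-2.53, 2.53], [-0.77, 2.02], [0.04, 2.7], [-1, 4.14], [0.28, 2.66], [-3.11, 3.11]. Speed limits (rad/s): [2.57, 2.57, 3.14, 3.14, 3.14, 3.14].

## Interface

Orientations are given as [roll, pitch, yaw] about the fixed x, y, z axes, in that order (R = Rz(yaw) Ry(pitch) Rx(roll)).
In Python, from plant import bot gives the robot as it stands.
- The arm moves only by the tool play_rows, never from a script. Its argument "commands" is a list of rows, each an object of numbers: "x", "y", "z": the shift along the tool's x, y, z in m; "twist": the turn about the tool's z in degrees. In form: [{"x": .., "y": .., "z": .., "twist": ..}, ...]. A call has exactly 8 rows; each row is the pose to reach, as a shift and turn from the pose commanded when the call began, along the tool's axes at that moment; what a row does not reach only later rows make up. A row lasts 1/10 s, in which the tool goes at most 50 mm and 8.59 degrees, less where a joint would pass 70% of its speed; a pose out of reach is approached as far as the arm can. A call with a gripper value outside its range is refused whole. "jaw" is the closure, from 0 (fully open) to 1 (shut), set as the call begins (left out, the last holds). The fingers move at their own pace and stop on an object; the grip force is fixed at half the most. Time passes only in rows, so rows that repeat a pose let the fingers close, or fill a call up. It gives the time, the measured TCP pose, the force, the opening and the grip force at its end, in the units of the state.
- bot.get_obs(): the state, without advancing time (a new reading comes with each control period).
- bot.capture(name): name is "scene" or "side" or "wrist"; returns a dict with "pixels" (420x560x3 uint8, red, green, blue), "fx", "fy", "cx", "cy" (pixels), "k1" (the pictures are not rectified: a ray, as slopes to the right and down, at radius r is drawn at 1 + k1 r^2 times it, then the intrinsics apply), "eye" and "rotation" of the camera in the world. Camera axes: x right, y down, z forward; pixel columns grow to the right and rows downward; lengths in mm; the calibration is good to about 2 mm. A picture is of the moment at which its call begins. There is no depth.
- bot.close_job(): hands the job in; it is judged then, once.
The state is a dict: "time": time; "joint_positions": joint angles; "dq": joint speeds; "tau": joint torques, N m; "tool_pos": TCP position; "tcp_rot": TCP orientation; "contact_force": force on the tool from outside, world axes, zero at the start; "moment": the same for the moment, N m; "grip_width": finger opening in mm; "finger_force": force on a finger pad.
Only numpy, scipy, OpenCV 4.12 (cv2) and the standard library are available. Lean on these libraries where they do the work, as an engineer would, in place of code of your own. Each camera call takes 0.05 s, during which the arm holds its last target. There are 200 camera calls.

## Task

The yellow cut-off saw is about to be serviced: switch off its isolator, the one with the yellow collar. Lift the collar on its lever to unlock it, throw the lever fully over from the green end to the red end, and let the collar spring back down home so that it locks there. Leave the blue-collared isolator switched on.

Things in the scene. Friction and masses are not known exactly. Their poses are not given: they have to be found in the camera images.
- yellow_pivot (a point): Point on the lever's hinge axis, at the centre of the top of the fixed grey box (84 x 134 mm, 45 mm high) of the yellow-collared isolator. x: hinge axis; z: up; green plate (on) at the -y end, red plate (off) at the +y end. Steel gate cheeks beside the lever reach 43 mm above this point, 20 mm either side in x. An equal box with a blue collar stands at least 0.15 m away.
- yellow_grip (a point): Centre of the collar's yellow grip: 26 mm wide along x (flat sides to pinch, square to the hinge axis), 30 along y, 28 tall along z, which points up the lever; a slim sleeve below, and an 11 mm steel rod sticking out 20 mm above. It is 90 mm from the pivot when down and slides up the lever by 16 mm, against a 3 to 5 N spring; let go, it springs down into the notch at either end.
- yellow_lever (a joint): Lever angle, rad: 0 at the on stop (leaning 0.5 rad from upright to the green end), 0.5 upright, 1.0 at the off stop (leaning 0.5 rad to the red end). With the collar down it has about 0.13 rad of play; with the collar lifted 10 mm or more (aim for 12) it swings easily, and falls to the nearer stop by its weight. The collar can drop home from about 0.88 on.
- blue_lever (a joint): The same for the blue-collared isolator: on (0) at the start, and it must stay on.

How it is judged (in metres and radians):
On the way:
1. the yellow collar is lifted at least 8 mm while its lever is still at the on end (distance between yellow_grip and yellow_pivot above 0.098 m and value of joint yellow_lever below 0.4 rad), for 0.05 s.
At the end, for the whole second after the job is handed in: The yellow isolator's lever is at its off (red) end, beyond 0.8 rad, with its collar down within 4 mm of home, and the blue isolator's lever is still on (below 0.3 rad) (value of joint yellow_lever above 0.8 rad and distance between yellow_grip and yellow_pivot below 0.094 m and value of joint blue_lever below 0.3 rad); the robot touches nothing.
It fails at once if the blue isolator's lever was moved off its on end (value of joint blue_lever above 0.3 rad).
It also fails if it takes over 35 s, if anything falls off the work surface, if the arm or the gripper's body presses on something with over 40 N, if the wrist force passes 120 N, or if a joint passes its speed limit or range.

## Working session

There is one attempt and no reset: what is moved stays moved. The work goes in short steps, Python scripts to look and compute and a tool call to move; the robot and the scene stay as the last step left them, time stands still between calls to the robot, and variables do not carry over. Pictures are saved under pics/ and viewed, at most 10 in all, crops included, and the job is handed in when it is done.

Besides the shell and the picture viewer there is one more tool, called after "Call:" as name(argument=value, ...) on one line, values as JSON. play_rows: Moves the arm, as the interface text tells. Its arguments: {"type":"object","properties":{"commands":{"type":"array"},"jaw":{"type":"number"}},"required":["commands"]}

```bash
mkdir -p pics
python3 - <<'E'
from plant import bot
import cv2,pickle,numpy as np
d={}
for n in("scene","side","wrist"):
    d[n]=bot.capture(n); print(n,{k:np.round(v,3).tolist() for k,v in d[n].items() if k!='pixels'})
pickle.dump(d,open('c0.pkl','wb'))
cv2.imwrite('pics/a.png',d['scene']['pixels'][...,::-1]);cv2.imwrite('pics/b.png',d['side']['pixels'][...,::-1]);cv2.imwrite('pics/w.png',d['wrist']['pixels'][...,::-1])
print(bot.get_obs())
E
```

```text
scene {'fx': 412.113, 'fy': 412.113, 'cx': 278.681, 'cy': 210.262, 'k1': -0.096, 'eye': [-46.097, -448.164, 648.92], 'rotation': [-2.223, -0.01, -0.965]}
side {'fx': 386.949, 'fy': 386.949, 'cx': 279.975, 'cy': 211.431, 'k1': -0.108, 'eye': [561.966, -720.313, 673.682], 'rotation': [-2.272, -0.001, 0.05]}
wrist {'fx': 300.232, 'fy': 300.232, 'cx': 284.339, 'cy': 211.854, 'k1': -0.059, 'eye': [95.372, 522.027, 384.651], 'rotation': [2.851, 0.001, 1.241]}
{'time': 0.15, 'joint_positions': array([ 1.09501828e+00,  3.42564543e-01,  1.52477995e+00,  3.06361064e-05,
        1.27535559e+00, -1.46022060e-01]), 'dq': array([-0.00055498, -0.00185596, -0.00329815,  0.0011574 ,  0.0018475 ,
        0.00045984]), 'tau': array([ 1.70613868e-03, -4.31467974e+01, -2.44355321e+01,  7.16570229e-02,
        5.37034892e-02, -9.33539582e-05]), 'tool_pos': array([169.86510455, 496.49104861, 251.20977133]), 'tcp_rot': array([-3.14050127e+00, -1.90122857e-04,  2.81182763e+00]), 'contact_force': array([ 0.27710755,  0.76109416, -0.94396509]), 'moment': array([-0.00120624, -0.02488842,  0.00722693]), 'finger_force': 0.0, 'grip_width': 91.4006976174356}
```

View pics/a.png

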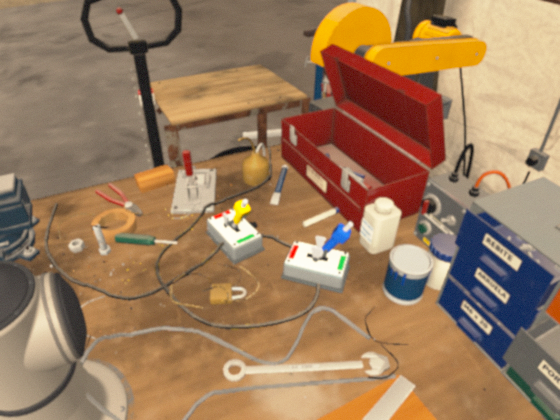

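View pics/b.png

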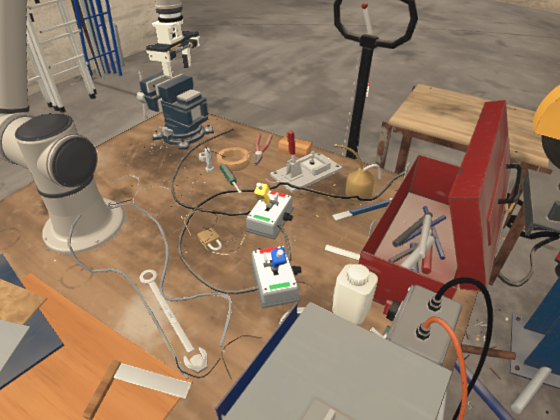

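Scene: yellow isolator at about (235,232), its collar at (241,208). The blue one is at (318,260). Side: yellow collar at (263,190), box at (270,212); blue collar at (279,258).

```bash
cat > h.py <<'E'
import numpy as np,cv2
from scipy.spatial.transform import Rotation as R
def ray(c,p):
    K=np.array([[c['fx'],0,c['cx']],[0,c['fy'],c['cy']],[0,0,1.]])
    q=cv2.undistortPoints(np.array([[p]],float),K,np.array([c['k1'],0,0,0,0.]))[0,0]
    d=R.from_euler('xyz',c['rotation']).as_matrix()@[q[0],q[1],1]
    return np.array(c['eye']),d/np.linalg.norm(d)
def plane(c,p,z):
    e,d=ray(c,p); return e+d*(z-e[2])/d[2]
def tri(c1,p1,c2,p2):
    A=np.zeros((3,3));b=np.zeros(3);L=[ray(c1,p1),ray(c2,p2)]
    for e,d in L:
        M=np.eye(3)-np.outer(d,d);A+=M;b+=M@e
    x=np.linalg.solve(A,b);return x,[np.linalg.norm(np.cross(x-e,d)) for e,d in L]
HSV={'yellow':((22,150,120),(35,255,255)),'green':((50,120,60),(85,255,255)),'red':((0,150,100),(8,255,255)),'blue':((100,150,60),(125,255,255))}
def blobs(c,col,roi,amin=8):
    x0,y0,x1,y1=roi
    h=cv2.cvtColor(c['pixels'],cv2.COLOR_RGB2HSV)[y0:y1,x0:x1]
    m=cv2.inRange(h,*map(np.array,HSV[col]))
    n,l,s,ce=cv2.connectedComponentsWithStats(m)
    return [(int(s[i,4]),(ce[i]+[x0,y0]).round(1).tolist(),s[i,2:4].tolist()) for i in range(1,n) if s[i,4]>=amin]
E
python3 - <<'E'
from h import *
import pickle
d=pickle.load(open('c0.pkl','rb'))
rois={'scene':(200,190,268,262),'side':(240,178,298,240)}
for n,r in rois.items():
    for c in('yellow','green','red'):
        for b in blobs(d[n],c,r): print(n,c,b,plane(d[n],b[1],45).round(0))
ims=[cv2.resize(d[n]['pixels'][r[1]:r[3],r[0]:r[2]],(400,400),interpolation=cv2.INTER_CUBIC) for n,r in rois.items()]
cv2.imwrite('pics/crop.png',np.hstack(ims)[...,::-1])
E
```

```text
scene yellow (228, [240.1, 210.9], [18, 24]) [552.  71.  45.]
scene green (32, [245.3, 238.1], [15, 7]) [482.  -0.  45.]
scene red (12, [227.0, 211.2], [5, 4]) [533.  96.  45.]
scene red (29, [217.8, 214.9], [8, 6]) [509. 105.  45.]
side yellow (100, [264.8, 194.9], [15, 20]) [482.  89.  45.]
side green (36, [261.4, 217.5], [15, 6]) [481.  -3.  45.]
side red (13, [272.7, 192.0], [5, 3]) [502. 103.  45.]
side red (20, [281.7, 194.4], [7, 4]) [527.  93.  45.]
```

View pics/crop.png

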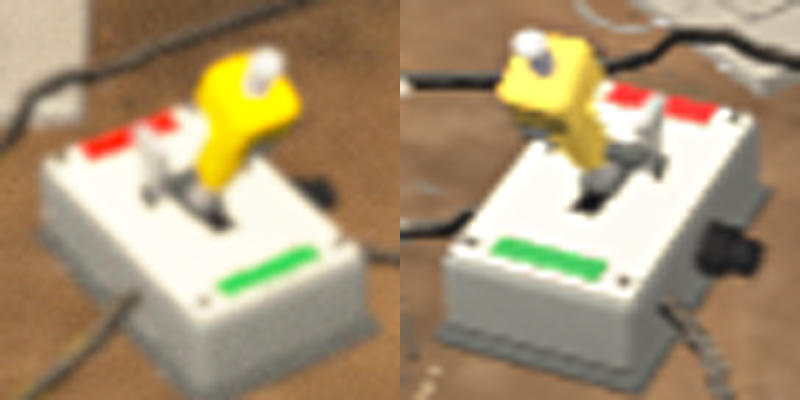

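View pics/w.png

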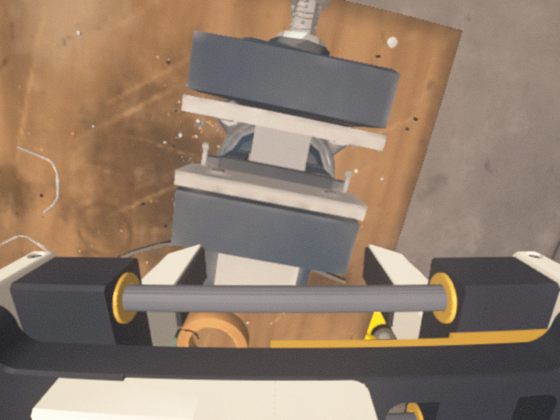

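Call:
play_rows(commands=[{"x":-0.02,"y":-0.015,"z":0,"twist":4},{"x":-0.055,"y":-0.042,"z":0,"twist":12},{"x":-0.09,"y":-0.069,"z":0,"twist":20},{"x":-0.125,"y":-0.095,"z":0,"twist":28},{"x":-0.16,"y":-0.122,"z":0,"twist":36},{"x":-0.195,"y":-0.148,"z":0,"twist":44},{"x":-0.23,"y":-0.175,"z":0,"twist":52},{"x":-0.25,"y":-0.19,"z":0,"twist":56}], jaw=0)

```text
time: 0.95
tool_pos: [346.1, 233.6, 251.7]
tcp_rot: [3.141, 0.001, 1.828]
contact_force: [0.6, -0.2, -0.6]
grip_width: 91.8
finger_force: 0.0
```

```bash
cat >> h.py <<'E'
def shift(o,target,yaw=None):
    t=R.from_euler('xyz',o['tcp_rot'])
    s=t.inv().apply(np.array(target)-o['tool_pos'])
    tw=None if yaw is None else -(((yaw-np.degrees(o['tcp_rot'][2]))+180)%360-180)
    return s.round(1),tw
E
python3 - <<'E'
from h import *
import pickle
from plant import bot
d=pickle.load(open('c0.pkl','rb'))
print('grip',tri(d['scene'],(240.8,206),d['side'],(263.3,190)))
print('rod tip',tri(d['scene'],(200+266*68/400,190+65*72/400),d['side'],(240+130*58/400,178+42*62/400)))
o=bot.get_obs();print(o['time'],o['tool_pos'],o['tcp_rot'],o['joint_positions'])
print(shift(o,[490,20,250],70.6))
for n,r in (('scene',(280,215,360,295)),('side',(245,240,305,305))):
  for c in('blue','green','red'):
    for b in blobs(d[n],c,r): print(n,c,b,plane(d[n],b[1],45).round(0))
E
```

```text
grip (array([487.00953957,  11.11196536, 122.80942618]), [np.float64(2.3344540887174605), np.float64(2.3344540887174796)])
rod tip (array([478.513511  ,  -7.89615814, 149.82784245]), [np.float64(0.09914419140597601), np.float64(0.09914419140596249)])
0.95 [346.11287867 233.64026042 251.69687383] [3.14143105e+00 5.41923703e-04 1.82762454e+00] [ 4.10186875e-01  1.43985848e-01  1.79225218e+00 -5.99879289e-04
  1.20527776e+00  1.53573017e-01]
(array([-243.2,   84.9,    1.8]), np.float64(34.11517251245425))
scene blue (295, [336.7, 237.5], [27, 27]) [ 601. -165.   45.]
scene green (48, [341.1, 262.5], [7, 12]) [ 536. -211.   45.]
scene red (137, [353.6, 219.9], [17, 16]) [ 680. -168.   45.]
scene red (50, [293.1, 251.5], [8, 12]) [ 507. -111.   45.]
side blue (144, [277.0, 258.6], [15, 19]) [ 527. -138.   45.]
side green (64, [279.2, 285.2], [19, 7]) [ 536. -212.   45.]
side red (48, [266.3, 249.5], [17, 6]) [ 501. -112.   45.]
```

The triangulated grip (487,11,123) agrees with pivot and lean (485,8,124). Moving above it.

Call:
play_rows(commands=[{"x":-0.015,"y":0.006,"z":0,"twist":3},{"x":-0.055,"y":0.02,"z":0,"twist":8},{"x":-0.1,"y":0.035,"z":0,"twist":14},{"x":-0.145,"y":0.05,"z":0,"twist":21},{"x":-0.185,"y":0.065,"z":0,"twist":27},{"x":-0.22,"y":0.077,"z":0,"twist":31},{"x":-0.236,"y":0.083,"z":0,"twist":33},{"x":-0.243,"y":0.085,"z":0,"twist":34}])

```text
time: 1.75
tool_pos: [490.8, 22.5, 251.3]
tcp_rot: [-3.141, -0.0, 1.238]
contact_force: [0.1, 0.2, -0.1]
grip_width: 91.6
finger_force: 0.0
```

Run:
```python
from h import *
import pickle
from plant import bot
c=bot.capture('wrist');pickle.dump(c,open('c1.pkl','wb'))
o=bot.get_obs();print(o['tool_pos'],o['tcp_rot'],c['eye'])
for col in('yellow','green','red'):
    for b in blobs(c,col,(0,0,560,420),60): print(col,b,plane(c,b[1],45).round(1))
cv2.imwrite('pics/w1.png',c['pixels'][...,::-1])
```

```text
[490.77664607  22.63425189 251.32069203] [-3.14092875e+00  1.49571197e-04  1.23869326e+00] [515.23863548  96.19362704 384.78145718]
yellow (1250, [281.9, 218.4], [30, 67]) [476.4  -6.5  45. ]
red (5470, [518.5, 166.3], [90, 241]) [760.  -36.6  45. ]
red (349, [282.9, 122.0], [39, 9]) [513.6  97.4  45. ]
red (2271, [545.8, 203.5], [46, 124]) [789.6 -94.5  45. ]
red (116, [337.0, 281.1], [19, 11]) [ 515.2 -108.8   45. ]
```

View pics/w1.png

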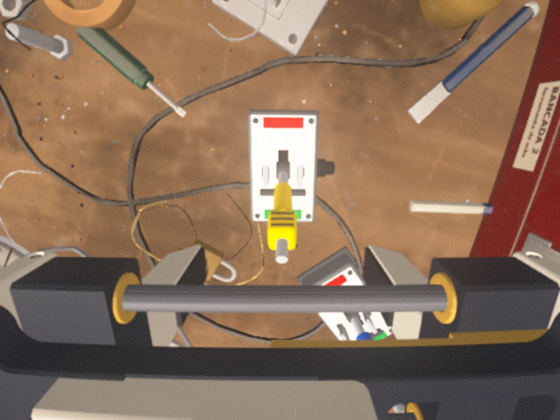

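The wrist view shows the yellow box's top face with corners at about (250,111), (317,111), (249,221) and (316,221), so the tool is aligned to within a degree. The collar is at (282,228) and the rod tip at (282,257).

Run:
```python
from h import *
import pickle
from plant import bot
c=pickle.load(open('c1.pkl','rb'))
h=cv2.cvtColor(c['pixels'],cv2.COLOR_RGB2HSV)[100:222,235:332]
m=cv2.inRange(h,np.array((0,0,130)),np.array((180,60,255)))
m=cv2.morphologyEx(m,cv2.MORPH_CLOSE,np.ones((15,15)))
k=max(cv2.findContours(m,0,2)[0],key=cv2.contourArea)
q=cv2.boxPoints(cv2.minAreaRect(k))+[235,100];print(q)
P=np.array([plane(c,p,45) for p in q]);print(P.round(1))
print('centre',P.mean(0),'sides',np.linalg.norm(P-np.roll(P,1,0),axis=1))
e=[P[i]-P[i-1] for i in range(4)];print('edge angles',[np.degrees(np.arctan2(v[1],v[0])).round(1) for v in e])
print('collar mid ray z~128',plane(c,(282,228),128),plane(c,(282,257),150))
piv=P.mean(0)
```

```text
[[224.12113857 111.52164078]
 [315.11235809  98.23078156]
 [332.64709473 218.27626038]
 [241.65587616 231.56710815]]
[[457.1 128.7  45. ]
 [554.3 109.5  45. ]
 [533.5 -26.   45. ]
 [425.   -6.4  45. ]]
centre [492.4694004   51.42645837  45.        ] sides [138.93663762  99.07274955 137.08681326 110.32630303]
edge angles [np.float64(76.6), np.float64(-11.2), np.float64(-98.7), np.float64(169.8)]
collar mid ray z~128 [482.94419786   9.9176536  128.        ] [477.05833597  -7.57656775 150.        ]
```

Run:
```python
from h import *
import pickle
from plant import bot
c=pickle.load(open('c1.pkl','rb'));o=bot.get_obs()
P=np.array([plane(c,p,45) for p in [(250,111),(317,111),(316,221),(249,221)]]);print(P.round(1))
e=[P[i]-P[i-1] for i in range(4)]
print('centre',P.mean(0),'sides',[np.linalg.norm(v).round() for v in e],[np.degrees(np.arctan2(v[1],v[0])).round(1) for v in e])
r=plane(c,(282.9,122),45);g=np.array([481,-1.5,45]);print('yaw from plates',np.degrees(np.arctan2(*(r-g)[1::-1])),(r+g)/2)
for g in ([485.5,9,124-6],):
    g=np.array(g);g[2]=124+6
    print('tcp target',g,shift(o,g,71))
```

```text
[[483.8 119.9  45. ]
 [552.2  96.3  45. ]
 [513.8 -22.8  45. ]
 [438.2   3.2  45. ]]
centre [496.99004117  49.1437637   45.        ] sides [np.float64(125.0), np.float64(72.0), np.float64(125.0), np.float64(80.0)] [np.float64(68.6), np.float64(-19.0), np.float64(-107.9), np.float64(161.0)]
yaw from plates 71.74035565298263 [497.30754711  47.92621746  45.        ]
tcp target [485.5   9.  130. ] (array([-14.6,  -0.5, 121.3]), np.float64(-0.02810426928749621))
```

Call:
play_rows(commands=[{"x":-0.006,"y":-0.001,"z":0.01,"twist":0},{"x":-0.012,"y":-0.002,"z":0.03,"twist":0},{"x":-0.0165,"y":-0.002,"z":0.055,"twist":0},{"x":-0.0165,"y":-0.002,"z":0.08,"twist":0},{"x":-0.0165,"y":-0.002,"z":0.1,"twist":0},{"x":-0.0165,"y":-0.002,"z":0.113,"twist":0},{"x":-0.0165,"y":-0.002,"z":0.121,"twist":0},{"x":-0.0165,"y":-0.002,"z":0.121,"twist":0}])

```text
time: 2.6
tool_pos: [481.9, 9.6, 129.8]
tcp_rot: [-3.139, 0.0, 1.243]
contact_force: [0.3, 0.2, 0.7]
grip_width: 91.9
finger_force: 0.0
```

Run:
```python
from h import *
import pickle
from plant import bot
o=bot.get_obs();print(o['tool_pos'],o['contact_force'])
c=bot.capture('wrist');d=bot.capture('side');s=bot.capture('scene')
def z(c,x0,y0,x1,y1):return cv2.resize(c['pixels'][y0:y1,x0:x1],(400,400),interpolation=cv2.INTER_CUBIC)
cv2.imwrite('pics/g.png',np.hstack([z(s,190,165,280,255),z(d,225,150,315,240)])[...,::-1])
```

```text
[481.89944993   9.56554822 129.7804642 ] [0.3320051  0.23185279 0.67940897]
```

View pics/g.png

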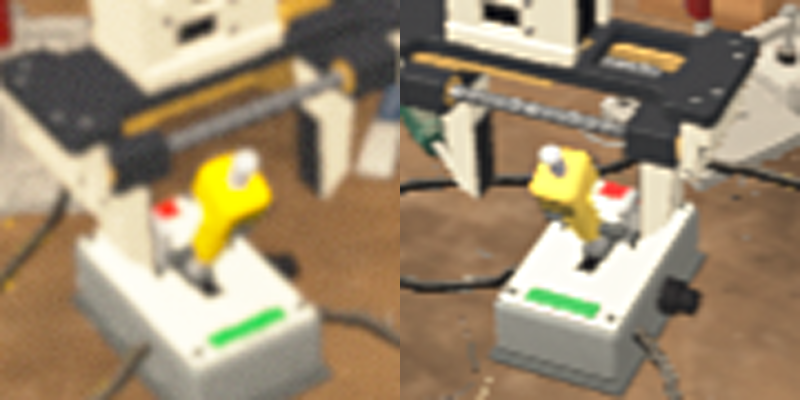

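The crop shows both fingers straddling the yellow collar, at the right height to pinch it. A nudge of 1–2 mm, then close.

Call:
play_rows(commands=[{"x":-0.001,"y":0.002,"z":0,"twist":0},{"x":-0.001,"y":0.002,"z":0,"twist":0},{"x":-0.001,"y":0.002,"z":0,"twist":0},{"x":-0.001,"y":0.002,"z":0,"twist":0},{"x":-0.001,"y":0.002,"z":0,"twist":0},{"x":-0.001,"y":0.002,"z":0,"twist":0},{"x":-0.001,"y":0.002,"z":0,"twist":0},{"x":-0.001,"y":0.002,"z":0,"twist":0}], jaw=1)

```text
time: 3.55
tool_pos: [484.7, 7.0, 130.7]
tcp_rot: [-3.142, -0.0, 1.241]
contact_force: [0.1, 0.4, -0.1]
grip_width: 32.1
finger_force: 0.0
```

Call:
play_rows(commands=[{"x":0,"y":0,"z":0,"twist":0},{"x":0,"y":0,"z":0,"twist":0},{"x":0,"y":0,"z":0,"twist":0},{"x":0,"y":0,"z":0,"twist":0},{"x":0,"y":0,"z":0,"twist":0},{"x":0,"y":0,"z":0,"twist":0},{"x":0,"y":0,"z":0,"twist":0},{"x":0,"y":0,"z":0,"twist":0}])

```text
time: 4.35
tool_pos: [483.4, 7.4, 130.6]
tcp_rot: [-3.139, 0.0, 1.241]
contact_force: [-4.3, 1.7, 3.2]
grip_width: 25.8
finger_force: 30.0
```

Gripped at 26 mm. Lift 12.5 mm along the lever.

Call:
play_rows(commands=[{"x":-0.001,"y":0,"z":-0.002,"twist":0},{"x":-0.002,"y":0,"z":-0.004,"twist":0},{"x":-0.003,"y":0,"z":-0.006,"twist":0},{"x":-0.004,"y":0,"z":-0.008,"twist":0},{"x":-0.005,"y":0,"z":-0.0095,"twist":0},{"x":-0.006,"y":0,"z":-0.011,"twist":0},{"x":-0.006,"y":0,"z":-0.011,"twist":0},{"x":-0.006,"y":0,"z":-0.011,"twist":0}])

```text
time: 5.15
tool_pos: [481.5, 2.0, 141.0]
tcp_rot: [-3.138, -0.0, 1.241]
contact_force: [-3.8, 5.2, -4.5]
grip_width: 25.8
finger_force: 30.0
```

Run:
```python
from h import *
from plant import bot
d=bot.capture('side');s=bot.capture('scene');o=bot.get_obs();print(o['tool_pos'],o['contact_force'],o['moment'])
def z(c,x0,y0,x1,y1):return cv2.resize(c['pixels'][y0:y1,x0:x1],(400,400),interpolation=cv2.INTER_CUBIC)
cv2.imwrite('pics/l.png',np.hstack([z(s,190,165,280,255),z(d,225,150,315,240)])[...,::-1])
```

```text
[481.53541843   1.99189026 140.99148356] [-3.5654195   4.11966051 -3.70436331] [ 0.51043087  0.63752625 -0.23907915]
```

View pics/l.png

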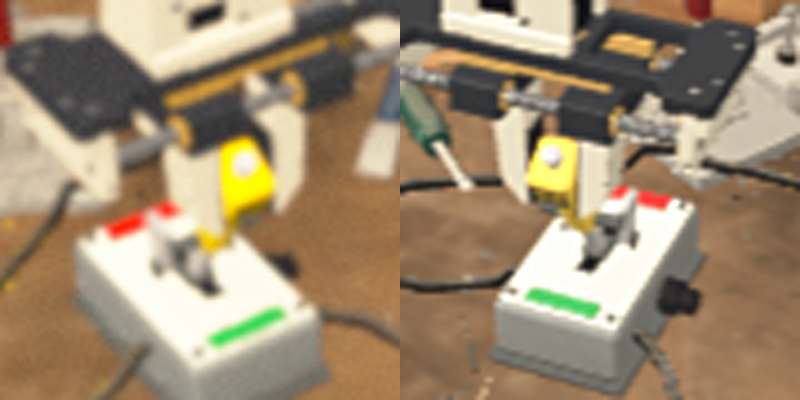

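Collar is lifted with the lever still on: 11.9 mm of travel, and the yellow head sits clear of its sleeve position. The spring force is about 4–5 N. Now the first half of the arc (radius 102 mm).

Call:
play_rows(commands=[{"x":0.0045,"y":0,"z":-0.0023,"twist":0},{"x":0.01,"y":0,"z":-0.0048,"twist":0},{"x":0.0168,"y":0,"z":-0.0073,"twist":0},{"x":0.0227,"y":0,"z":-0.0091,"twist":0},{"x":0.0296,"y":0,"z":-0.0107,"twist":0},{"x":0.0357,"y":0,"z":-0.0116,"twist":0},{"x":0.0428,"y":0,"z":-0.0123,"twist":0},{"x":0.0489,"y":0,"z":-0.0125,"twist":0}])

```text
time: 6.05
tool_pos: [497.5, 47.4, 153.6]
tcp_rot: [-3.139, 0.002, 1.241]
contact_force: [-4.8, -2.6, -4.8]
grip_width: 26.1
finger_force: 30.0
```

Call:
play_rows(commands=[{"x":0.0061,"y":0,"z":0.0002,"twist":0},{"x":0.0132,"y":0,"z":0.0009,"twist":0},{"x":0.0193,"y":0,"z":0.0018,"twist":0},{"x":0.0262,"y":0,"z":0.0034,"twist":0},{"x":0.0331,"y":0,"z":0.0055,"twist":0},{"x":0.0397,"y":0,"z":0.0081,"twist":0},{"x":0.0453,"y":0,"z":0.0106,"twist":0},{"x":0.048,"y":0,"z":0.012,"twist":0}])

```text
time: 6.85
tool_pos: [513.4, 92.7, 141.7]
tcp_rot: [-3.14, 0.002, 1.242]
contact_force: [-4.8, -3.9, -2.8]
grip_width: 26.0
finger_force: 30.0
```

Lower the collar along the lever, back home.

Call:
play_rows(commands=[{"x":0.001,"y":0,"z":0,"twist":0},{"x":0,"y":0,"z":0.002,"twist":0},{"x":-0.001,"y":0,"z":0.004,"twist":0},{"x":-0.002,"y":0,"z":0.006,"twist":0},{"x":-0.003,"y":0,"z":0.008,"twist":0},{"x":-0.004,"y":0,"z":0.0095,"twist":0},{"x":-0.005,"y":0,"z":0.0105,"twist":0},{"x":-0.005,"y":0,"z":0.0105,"twist":0}])

```text
time: 7.65
tool_pos: [512.4, 89.4, 133.3]
tcp_rot: [-3.142, -0.002, 1.241]
contact_force: [-7.6, 5.1, 10.8]
grip_width: 25.6
finger_force: 30.0
```

Call:
play_rows(commands=[{"x":0,"y":0,"z":0,"twist":0},{"x":0,"y":0,"z":0,"twist":0},{"x":0,"y":0,"z":0,"twist":0},{"x":0,"y":0,"z":0,"twist":0},{"x":0,"y":0,"z":0,"twist":0},{"x":0,"y":0,"z":0,"twist":0},{"x":0,"y":0,"z":0,"twist":0},{"x":0,"y":0,"z":0,"twist":0}], jaw=0)

```text
time: 8.45
tool_pos: [512.5, 88.2, 131.7]
tcp_rot: [-3.142, -0.0, 1.241]
contact_force: [-0.1, -0.4, -0.1]
grip_width: 85.2
finger_force: 0.0
```

Call:
play_rows(commands=[{"x":0,"y":0,"z":0,"twist":0},{"x":0,"y":0,"z":0,"twist":0},{"x":0,"y":0,"z":-0.01,"twist":0},{"x":0,"y":0,"z":-0.03,"twist":0},{"x":0,"y":0,"z":-0.06,"twist":0},{"x":0,"y":0,"z":-0.09,"twist":0},{"x":0,"y":0,"z":-0.11,"twist":0},{"x":0,"y":0,"z":-0.12,"twist":0}])

```text
time: 9.25
tool_pos: [513.2, 88.3, 254.5]
tcp_rot: [3.138, -0.002, 1.241]
contact_force: [0.4, -1.2, -1.0]
grip_width: 91.5
finger_force: 0.0
```

Run:
```python
from h import *
from plant import bot
d=bot.capture('side');s=bot.capture('scene');w=bot.capture('wrist');o=bot.get_obs();print(o['time'],o['tool_pos'],o['grip_width'],o['contact_force'])
def z(c,x0,y0,x1,y1):return cv2.resize(c['pixels'][y0:y1,x0:x1],(400,400),interpolation=cv2.INTER_CUBIC)
import pickle;pickle.dump((s,d,w),open('c2.pkl','wb'))
cv2.imwrite('pics/r.png',np.hstack([z(s,190,165,280,255),z(d,225,150,315,240)])[...,::-1])
```

```text
9.4 [512.48226237  88.24987945 251.84456318] 91.76147845328272 [ 0.37306272 -0.15546789  0.07731418]
```

View pics/r.png

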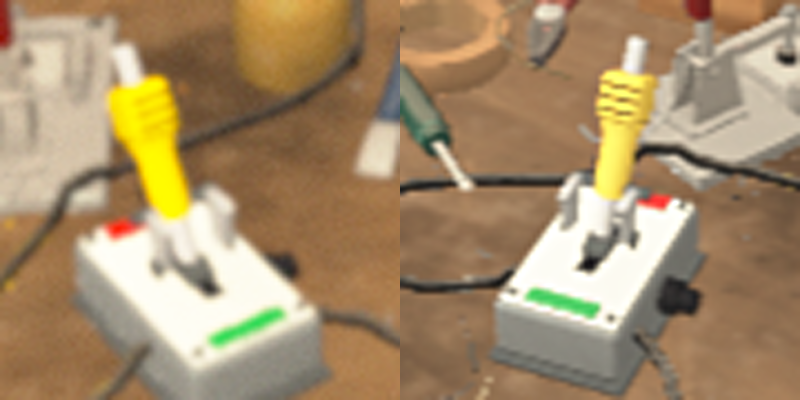

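The lever now leans to the red end, with the rod protruding well above the collar (rod tip at about (218,175) in scene, (278,159) in side). A numeric check before handing in.

Run:
```python
from h import *
import pickle
s,d,w=pickle.load(open('c2.pkl','rb'))
f=.225
S=lambda x,y:(190+x*f,165+y*f);D=lambda x,y:(225+(x-400)*f,150+y*f)
piv=np.array([497.5,48.5,45]);u=np.array([.326,.946,0])
for n,a,b in(('tip',S(124,46),D(637,40)),('rod base',S(131,82),D(632,72)),('grip',S(146,112),D(626,98))):
    x,e=tri(s,a,d,b);v=x-piv;print(n,x.round(1),round(e[0],1),'r',np.linalg.norm(v).round(1),'angle',(0.5+np.arctan2(v@u,v[2])).round(2))
print('blue before/after',blobs(pickle.load(open('c0.pkl','rb'))['side'],'blue',(245,240,305,305)),blobs(d,'blue',(245,240,305,305)))
```

```text
tip [517.6 100.3 152.3] 1.1 r 120.8 angle 0.98
rod base [515.   95.2 134. ] 1.1 r 102.0 angle 1.01
grip [512.   84.  122.8] 0.2 r 86.7 angle 0.96
blue before/after [(144, [277.0, 258.6], [15, 19])] [(144, [277.0, 258.6], [15, 19])]
```

Measured lever angle is about 0.98 rad, the collar is home (rod protrudes about 19 mm, grip radius about 87–90 mm), and the blue lever is unchanged.

```bash
python3 -c "
from plant import bot
print(bot.close_job())"
```

```text
the job is handed in; nothing more can be done
None
```

The yellow isolator is switched off: its lever is at the red end (about 0.98 rad) with the collar down and locked, the blue isolator is still on, and I handed the job in at about 9.4 s (the hand-in returned no verdict).

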